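# Set up the pin marker: fit the coupling, slide it home, hold the guard for the fitter

## Robot

A 6-joint arm with a two-finger parallel gripper is mounted at the origin on a cart in front of the work surface, level with it; the furniture and walls round the work are solid. World frame = base frame: x ahead of the robot, y to its left, z up, the work surface at z = 0. Lengths are in m, angles in rad, forces in N, time in s.
With the tool pointing down it reaches from about 0.225 to 0.875 m from the base axis. Payload 3.4 kg.
Tool frame: the origin (TCP) lies at the very end of the fingers, on their centre line; the grasp point (between the pads) lies behind it (manip.grasp_offset is the z of the grasp point in the tool frame, in m); z points along the fingers, y is the line along which they close (so a half turn about z gives the same grasp; the last joint's range is limited). The gripper opens to 85 mm and grips with 20 to 120 N. Pads are 22 mm wide; open, the fingers measure 114 mm over their backs; the gripper's body (76 mm by 85 mm) begins 54 mm behind the grasp point. The pads swing forward as they close: fully open they stand 13 mm farther back than shut.
Start: joints at [-1.318, 0.276, 1.505, -0, 1.361, -0.121], TCP at [0.21, -0.535, 0.231] pointing down, gripper open.
Joint ranges: [-2.89, 2.89], [-0.75, 2.08], [0.22, 2.7], [-1.18, 4.32], [0.11, 2.71], [-2.7, 2.7]. Speed limits (rad/s): [2.57, 2.57, 3.14, 3.14, 3.14, 3.14].

## Interface

Orientations are given as a unit quaternion [w, x, y, z].
In Python, from rig import manip gives the robot as it stands.
- The arm moves only by the shell command python3 -m pendant 'ROWS' [FORCE]. ROWS is JSON, a list of rows, each an object of numbers: "dx", "dy", "dz": the shift along the tool's x, y, z in m; "rx", "ry", "rz": the turn, a rotation vector about the tool's x, y, z in degrees; "hand": the finger opening in m, from 0 to 0.0854. In form: [{"dx": .., "dy": .., "dz": .., "rx": .., "ry": .., "rz": .., "hand": ..}, ...]. A call has 1 to 12 rows; each row shifts and turns the commanded pose from where the row before left it, along the tool's axes as they then stand; what a row does not reach is not made up. A row lasts 1/12 s, in which the tool goes at most 41.7 mm and 7.16 degrees, less where a joint would pass 70% of its speed; a pose out of reach is approached as far as the arm can. A call is refused whole if a number of a shift passes 0.0417 or a number of a turn 7.16, either way. A call with a gripper value outside its range is refused whole. The fingers move at their own pace and stop on an object; FORCE is the grip in N (left out, the last holds). Time passes only in rows, so rows that do not move let the fingers close. It gives the time, the measured TCP pose, the force, the opening and the grip force at its end, in the units of the state.
- manip.get_state(): the state, without advancing time (a new reading comes with each control period).
- manip.get_image(name): name is "scene" or "top"; returns a dict with "frame" (420x560x3 uint8, red, green, blue), "fx", "fy", "cx", "cy" (pixels), "distortion" ([k1, k2, p1, p2, k3] as OpenCV has them; the pictures are not rectified), "position" and "attitude" of the camera in the world. Camera axes: x right, y up, looking along -z (the intrinsics and any distortion apply to the point x, -y, -z); pixel columns grow to the right and rows downward; lengths in m; the calibration is good to about 2 mm. A picture is of the moment at which its call begins. There is no depth.
- manip.sign_off(): hands the job in; it is judged then, once.
The state is a dict: "clock": time; "qpos": joint angles; "qd": joint speeds; "effort": joint torques, N m; "position": TCP position; "ee_rot": TCP orientation; "contact_force": force on the tool from outside, world axes, zero at the start; "moment": the same for the moment, N m; "width": finger opening in m; "gripper_force": force on a finger pad.
Only numpy, scipy, OpenCV 4.12 (cv2) and the standard library are available. Lean on these libraries where they do the work, as an engineer would, in place of code of your own. Each camera call takes 0.05 s, during which the arm holds its last target. There are 200 camera calls.

## Task

The pin marker on the bench is to be set up: of the two aluminium couplings, find the one whose bore slides all the way down over the post of the loading slide (the other is bored too small; it must end standing upright on the bench, off the machine), and with the guard still shut push the loaded slide in until it is fully home. Then lift the sprung clear guard by its ball knob to about 50 degrees from shut and keep holding it there so that the fitter can reach in and set the stylus gap: it snaps shut when let go, so finish while still holding it. Leave the spray can, tape roll and box cutter where they are.

Things in the scene. Friction and masses are not known exactly. Their poses are not given: they have to be found in the camera images.
- marking_machine: Bench pin marker, fixed: grey base x -155 to +141, y +-90 mm, 16 mm high; on its rear half a blue housing, x 0 to 139, y +-87 mm, 116 mm high, open in front, a clear guard on top; a yellow hinge switch reaches y -107 at x 112 mm. Origin at bench height under the guard's front edge, mid width; x into the machine, away from the robot (turned up to 0.2 rad), y left, z up.
- slide (a joint): Loading slide, an aluminium plate 84 mm wide on two rails at the front of the machine. Value in m: 0 = fully out, 0.09 = fully home against its stop; moves along the machine's +x. It starts between 0 and 0.015. Sliding it takes about 1.5 to 3 N; it stays where it is left.
- post_foot (a point): On the slide's flat top, 34 mm above the bench, at the foot of the upright steel post, on its axis; axes as the machine's. Fully seated, the coupling's origin is here; the one that does not fit stops with its lower rim 26 to 30 mm higher. The housing begins 60 mm beyond the post when the slide is out; with the slide home the post stands 30 mm inside.
- post_tip (a point): Top of the post, on its axis, 34 mm above post_foot. The post is 29 mm in diameter; its top 8 mm taper to 19 mm.
- push_plate (a point): Middle of the black rubber pad on the front of the slide's upright push plate, 73 mm towards the robot from the post axis and 52 mm above the bench. The plate is 84 mm wide, 10 mm thick with its pad, and rises to 71 mm above the bench. Push it along the machine's +x.
- guard (a joint): Guard hinge. Value in rad: 0 = shut, growing as the guard swings up and away from the robot, stop at 1.5 (86 degrees); 50 degrees is 0.873. Weight and a spring close it from any angle: about 2.5 N are needed at the knob to hold it.
- guard_hinge (a point): On the hinge axis of the guard, at its middle, 119 mm above the bench, 112 mm beyond the machine's origin. The axis is the machine's y. The guard is a clear hood in an aluminium frame, 118 mm deep and 168 mm wide, with a front lip that hangs to 92 mm above the bench.
- guard_knob (a point): Centre of the black ball knob, 28 mm in diameter, on a 10 mm stem on the guard's front edge; with the guard shut it stands 153 mm above the bench and 3 mm beyond the machine's origin (109 mm in front of the hinge axis and 34 mm above it). It may be gripped from above at any yaw; the ball can turn between the fingers.
- coupling_a: One of two aluminium couplings, tubes with a small bead near each end, alike outside: 40 mm diameter (42 at the beads), 50 mm tall, about 90 g, standing upright on the bench to the right of the machine. One is bored 32 mm and fits the post, the other 27 mm: try them on the post or look into the bores. Origin: centre of the lower rim, z along the bore.
- coupling_b: The other of the two couplings; see coupling_a.
- silicone_spray: Bystander: upright spray can, 53 mm in diameter, 191 mm tall; origin under its centre.
- tape_roll: Bystander: roll of brown packing tape lying flat, 108 mm in diameter, 48 mm high; origin under its centre.
- box_cutter: Bystander: grey box cutter lying flat, 31 x 156 x 23 mm, long side along its y; origin under its centre.
There are look-alikes about, which are no part of the job. What is shaped like the coupling_b but black or blue is not meant.

How it is judged:
By the outcome, as a careful person would: the job done as asked, in the order asked, and still so for the second after the job is handed in, while the arm keeps its last pose, push and grip.
It also fails if it takes over 72 s, if anything falls off the work surface, if the arm or the gripper's body presses on something with over 40 N, if the wrist force passes 120 N, or if a joint passes its speed limit or range.

## Working session

There is one attempt and no reset: what is moved stays moved. The work goes in short steps, Python scripts to look and compute and a shell command to move; the robot and the scene stay as the last step left them, time stands still between calls to the robot, and variables do not carry over. Pictures are saved under pics/ and viewed, at most 10 in all, crops included, and the job is handed in when it is done.

```bash
mkdir -p pics; ls
cat > h.py <<'E'
import numpy as np, cv2
from scipy.spatial.transform import Rotation as R
from rig import manip
def rot(q): return R.from_quat([q[1],q[2],q[3],q[0]])
def snap(n,path=None):
    im=manip.get_image(n)
    if path: cv2.imwrite(path,im["frame"][:,:,::-1])
    return im
def mats(im):
    K=np.array([[im["fx"],0,im["cx"]],[0,im["fy"],im["cy"]],[0,0,1]]); A=np.array(im["attitude"])
    A=rot(A).as_matrix() if A.size==4 else A
    return K,np.array(im["distortion"],float),A@np.diag([1,-1,-1]),np.array(im["position"])
def ray(im,uv):
    K,d,C,p=mats(im); x=cv2.undistortPoints(np.array(uv,float).reshape(-1,1,2),K,d)[:,0]
    return p,(C@np.c_[x,np.ones(len(x))].T).T
def onz(im,uv,z):
    p,r=ray(im,uv); return p+r*((z-p[2])/r[:,2])[:,None]
def proj(im,P):
    K,d,C,p=mats(im); t=-C.T@p
    return cv2.projectPoints(np.array(P,float).reshape(-1,1,3),cv2.Rodrigues(C.T)[0],t,K,d)[0][:,0]
E
python3 - <<'E'
from h import *
for n in("scene","top"):
    im=snap(n,f"pics/{n}0.png"); print(n,im["position"],im["attitude"],im["fx"],im["distortion"])
s=manip.get_state(); print(s, manip.grasp_offset)
E
```

```text
pics
scene [-0.19570475  0.48231989  0.9243362 ] [-0.47993626 -0.20417102  0.34373925  0.7809089 ] 403.71827012817033 [0.03475999 0.         0.         0.         0.        ]
top [0.34542763 0.10248433 1.24241579] [-0.70068577 -0.07579479  0.0613223   0.70677732] 392.69921724224463 [-0.0044911  0.         0.         0.         0.       ]
{'clock': 0.1, 'qpos': array([-1.31801503e+00,  2.76551848e-01,  1.50600667e+00, -8.00235903e-06,
        1.36069813e+00, -1.20978360e-01]), 'qd': array([ 0.00140373, -0.00241766, -0.00136115, -0.00084187,  0.00096402,
        0.00110919]), 'effort': array([ 1.24454673e-03, -4.17698085e+01, -2.46406281e+01, -1.77361671e-04,
        5.93230114e-03,  5.55154642e-06]), 'position': array([ 0.20982886, -0.5348446 ,  0.2305147 ]), 'ee_rot': array([-8.29932203e-04,  9.82588231e-01,  1.85794717e-01, -5.86940777e-05]), 'contact_force': array([1.00094737, 0.20275015, 0.20703419]), 'moment': array([-0.00454342,  0.05836734,  0.00583767]), 'gripper_force': 0.0, 'width': 0.08540929256103272} -0.0187
```

View pics/scene0.png

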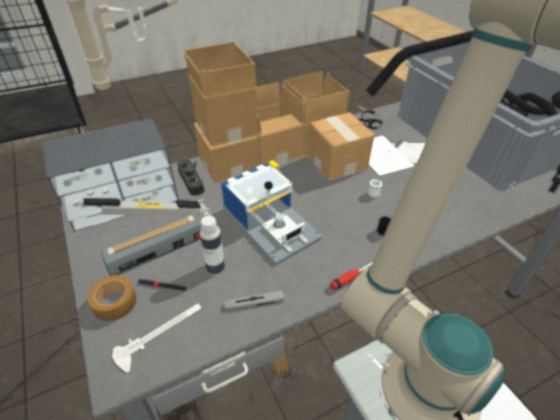

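View pics/top0.png

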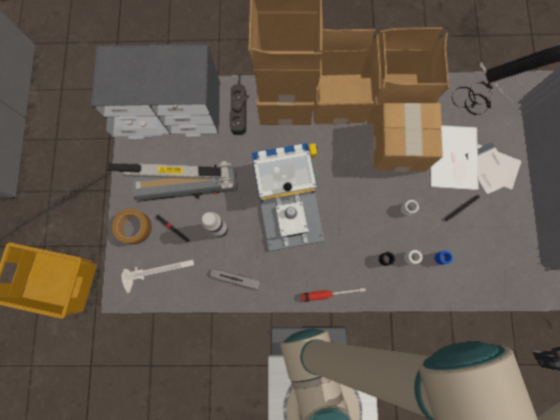

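Top view: the machine is at about (290,200), with the knob at (288,187) and the post at (291,212). There are four tubes. The grey ones at (411,208) and (415,257) are the aluminium couplings. The black one at (387,259) and the blue one at (444,258) are look-alikes. I'll confirm this with an enlarged crop.

Run:
```python
from h import *
t=cv2.imread("pics/top0.png")
a=cv2.resize(t[190:280,365:465],None,fx=6,fy=6,interpolation=cv2.INTER_CUBIC)[:540,:]
b=cv2.resize(t[140:260,240:340],None,fx=4.5,fy=4.5,interpolation=cv2.INTER_CUBIC)
cv2.imwrite("pics/c1.png",cv2.resize(np.hstack([a,b]),(800,411)))
```

```text
(no output)
```

View pics/c1.png

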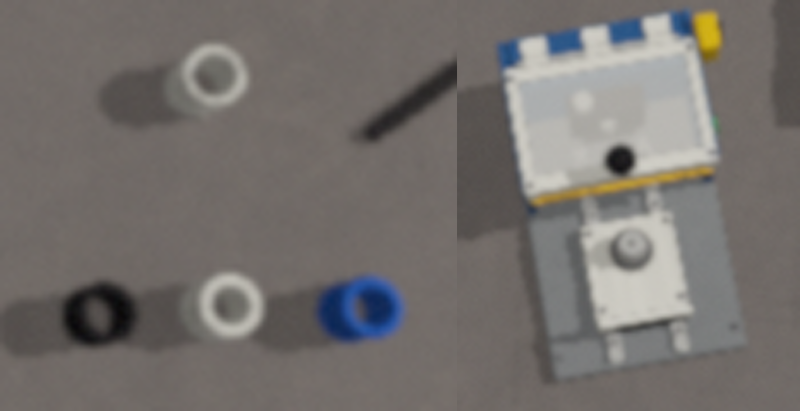

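The grey tubes at (411,208) and (415,257) are the aluminium ones. The upper one seems to have the thinner rim, so the wider bore. I'll measure both bores and the machine pose.

Run:
```python
from h import *
im=snap("top"); f=im["frame"]; g=f.mean(2)
print("coup")
for (u,v) in((411,208),(415,257)):
    y0,x0=v-14,u-16
    p=cv2.resize(g[y0:v+14,x0:u+16].astype(np.float32),None,fx=8,fy=8,interpolation=cv2.INTER_CUBIC)
    for th in (150,165,180):
        m=(p>th).astype(np.uint8)
        cs,h=cv2.findContours(m,cv2.RETR_CCOMP,cv2.CHAIN_APPROX_NONE)
        for c,hh in zip(cs,h[0]):
            if len(c)>60:
                (a,b),(w,l),an=cv2.fitEllipse(c)
                uv=((a+.5)/8-.5+x0,(b+.5)/8-.5+y0); 
                print(th,"hole" if hh[3]>=0 else "outer",np.round(uv,2),np.round((w/8,l/8),2),cv2.contourArea(c)/64,onz(im,uv,.05)[0].round(4))
def cen(m,box):
    x0,y0,x1,y1=box; s=np.zeros(m.shape,bool); s[y0:y1,x0:x1]=1; ys,xs=np.nonzero(m&s); return xs.mean(),ys.mean(),len(xs)
k=cen(g<50,(278,176,298,198)); print("knob",k,onz(im,k[:2],.153))
print("post~",onz(im,(290.7,210),.068))
F=onz(im,[(269.2,250.8),(324,240)],.016); print("base front corners",F, "yaw",np.degrees(np.arctan2(*(F[0]-F[1])[[0,1]]*[-1,1])))
yel=(f[:,:,0]>150)&(f[:,:,2]<90)&(f[:,:,1]>100)
ys,xs=np.nonzero(yel[185:205,255:325]); 
P=onz(im,np.c_[xs+255,ys+185],.105); vx=cv2.fitLine(P[:,:2].astype(np.float32),cv2.DIST_HUBER,0,.01,.01).ravel(); print("lip line",len(xs),vx,P.mean(0))
# scene view
s=snap("scene"); gs=s["frame"].mean(2); k2=cen(gs<50,(260,178,276,192)); print("k2",k2)
p1,r1=ray(im,[k[:2]]);p2,r2=ray(s,[k2[:2]])
A=np.c_[r1[0],-r2[0]]; t=np.linalg.lstsq(A,p2-p1,rcond=None)[0]; print(p1+r1[0]*t[0],p2+r2[0]*t[1])
sc=s["frame"]
cv2.imwrite("pics/c2.png",cv2.resize(np.hstack([sc[160:270,215:325],sc[170:280,330:440]])[:,:,::-1],(800,400),interpolation=cv2.INTER_CUBIC))
```

```text
coup
150 outer [411.7  205.91] [12.14 13.66] 129.7265625 [ 0.5975 -0.2863  0.05  ]
150 hole [411.39 206.12] [ 9.41 10.43] 76.671875 [ 0.5969 -0.2853  0.05  ]
165 outer [415.69 208.76] [2.54 6.65] 6.859375 [ 0.5884 -0.2979  0.05  ]
165 outer [409.6  202.45] [3.92 7.4 ] 7.53125 [ 0.6085 -0.2806  0.05  ]Traceback (most recent call last):
  File "<stdin>", line 10, in <module>
TypeError: 'NoneType' object is not subscriptable
```

```bash
cat > m.py <<'E'
from h import *
im=snap("top"); f=im["frame"]; g=f.mean(2)
for (u,v) in((411,208),(415,257)):
    y0,x0=v-14,u-16
    p=cv2.resize(g[y0:v+14,x0:u+16].astype(np.float32),None,fx=8,fy=8,interpolation=cv2.INTER_CUBIC); print(p.max())
    for th in (125,135,145,150,155):
        m=(p>th).astype(np.uint8)
        cs,h=cv2.findContours(m,cv2.RETR_CCOMP,cv2.CHAIN_APPROX_NONE)
        for c,hh in zip(cs,h[0] if h is not None else []):
            if len(c)>100:
                (a,b),(w,l),an=cv2.fitEllipse(c)
                uv=((a+.5)/8-.5+x0,(b+.5)/8-.5+y0); 
                print(th,"hole" if hh[3]>=0 else "outer",np.round(uv,2),np.round((w/8,l/8),2),cv2.contourArea(c)/64,onz(im,uv,.05)[0].round(4))
def cen(m,box):
    x0,y0,x1,y1=box; s=np.zeros(m.shape,bool); s[y0:y1,x0:x1]=1; ys,xs=np.nonzero(m&s); return xs.mean(),ys.mean(),len(xs)
k=cen(g<50,(278,176,298,198)); print("knob",k,onz(im,k[:2],.153))
print("post~",onz(im,(290.7,210),.068))
F=onz(im,[(269.2,250.8),(324,240)],.016); print("base front corners",F, "yaw",np.arctan2((F[0]-F[1])[0],-(F[0]-F[1])[1]))
yel=(f[:,:,0]>120)&(f[:,:,2]<90)&(f[:,:,1]>80)
ys,xs=np.nonzero(yel[185:205,255:325]); 
P=onz(im,np.c_[xs+255,ys+185],.105); vx=cv2.fitLine(P[:,:2].astype(np.float32),cv2.DIST_HUBER,0,.01,.01).ravel(); print("lip line",len(xs),vx,P.mean(0))
s=snap("scene"); gs=s["frame"].mean(2); k2=cen(gs<50,(260,178,276,192)); print("k2",k2)
p1,r1=ray(im,[k[:2]]);p2,r2=ray(s,[k2[:2]])
A=np.c_[r1[0],-r2[0]]; t=np.linalg.lstsq(A,p2-p1,rcond=None)[0]; print(p1+r1[0]*t[0],p2+r2[0]*t[1])
sc=s["frame"]
cv2.imwrite("pics/c2.png",cv2.resize(np.hstack([sc[160:270,215:325],sc[170:280,330:440]])[:,:,::-1],(800,400),interpolation=cv2.INTER_CUBIC))
E
python3 m.py
```

```text
174.09943
125 outer [411.63 206.03] [14.08 15.12] 166.671875 [ 0.5972 -0.286   0.05  ]
125 hole [411.4  206.15] [7.95 8.77] 54.5078125 [ 0.5968 -0.2853  0.05  ]
135 outer [411.65 205.98] [13.32 14.52] 151.421875 [ 0.5973 -0.2861  0.05  ]
135 hole [411.43 206.11] [8.57 9.34] 62.6640625 [ 0.5969 -0.2854  0.05  ]
145 outer [411.67 205.94] [12.59 13.94] 137.453125 [ 0.5975 -0.2862  0.05  ]
145 hole [411.42 206.11] [9.13 9.97] 71.203125 [ 0.5969 -0.2854  0.05  ]
150 outer [411.69 205.9 ] [12.13 13.67] 129.703125 [ 0.5976 -0.2863  0.05  ]
150 hole [411.39 206.12] [ 9.41 10.43] 76.6328125 [ 0.5969 -0.2853  0.05  ]
155 outer [411.63 205.92] [11.2  12.44] 38.140625 [ 0.5975 -0.2861  0.05  ]
187.43567
125 outer [415.   256.33] [14.42 15.13] 171.1484375 [ 0.4424 -0.285   0.05  ]
125 hole [414.91 256.39] [7.03 7.36] 40.609375 [ 0.4422 -0.2848  0.05  ]
135 outer [415.03 256.33] [13.86 14.58] 158.6484375 [ 0.4424 -0.2851  0.05  ]
135 hole [414.96 256.39] [7.52 7.91] 46.6875 [ 0.4422 -0.2849  0.05  ]
145 outer [415.06 256.32] [13.35 14.08] 147.5625 [ 0.4424 -0.2852  0.05  ]
145 hole [414.99 256.37] [7.99 8.4 ] 52.671875 [ 0.4423 -0.285   0.05  ]
150 outer [415.07 256.32] [13.1  13.84] 142.3125 [ 0.4424 -0.2852  0.05  ]
150 hole [415.01 256.36] [8.24 8.63] 55.7890625 [ 0.4423 -0.285   0.05  ]
155 outer [415.07 256.32] [12.82 13.6 ] 136.875 [ 0.4424 -0.2852  0.05  ]
155 hole [415.02 256.36] [8.47 8.87] 59.0234375 [ 0.4423 -0.2851  0.05  ]
knob (np.float64(287.0857142857143), np.float64(186.45714285714286), 35) [[0.63664562 0.09779725 0.153     ]]
post~ [[0.58505466 0.08722711 0.068     ]]
base front corners [[ 0.46624717  0.15538665  0.016     ]
 [ 0.49859791 -0.01650858  0.016     ]] yaw -2.9555682189615538
lip line 135 [ 0.16587406 -0.9861469   0.62681466  0.09558179] [0.62681467 0.0955818  0.105     ]
k2 (np.float64(268.0), np.float64(185.13636363636363), 22)
[0.63710398 0.09778987 0.15128531] [0.63577199 0.0956193  0.15093859]
```

View pics/c2.png

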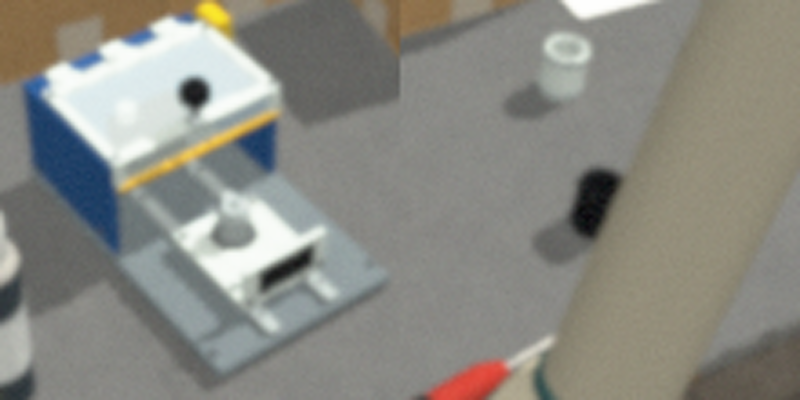

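The coupling at (0.597,-0.286), pixel (411,208), has a hole-to-rim ratio of about 0.77, which is the 32 mm bore. The one at (415,257) is about 0.63, which is 27 mm, so it can stay standing where it is. The machine yaw is about 0.178 rad. I'll align the tool first and then move above the wide coupling.

```bash
cat >> h.py <<'E'
def go(x,y,z,yaw=None):
    s=manip.get_state(); M=rot(s["ee_rot"]).as_matrix(); d=M.T@(np.array([x,y,z])-s["position"])
    print("t",round(s["clock"],2),"pos",s["position"].round(4),"yaw",np.degrees(np.arctan2(M[1,0],M[0,0])).round(2),"zax",M[:,2].round(3),"F",s["contact_force"].round(1),"w",round(s["width"],4),"g",round(s["gripper_force"],1)); print("d tool",d.round(4))
E
python3 -m pendant '[{"rz":5.6,"dz":-0.01},{"rz":5.6,"dz":-0.01},{},{}]' 40; python3 -c "
from h import *
go(.597,-.2857,.20)"
```

```text
t 0.25 pos [ 0.2099 -0.5351  0.2309] yaw 21.42 zax [-0.     0.001 -1.   ] F [-0.2  0.3  0.6] w 0.0853 g 0.0
d tool [ 0.4514 -0.0907  0.031 ]invalid input
```

```bash
python3 -m pendant '[{"rz":5.6,"dz":-0.01},{"rz":5.6,"dz":-0.01},{"dz":0},{"dz":0}]' 40; python3 -c "
from h import *
go(.597,-.2857,.20)"
```

```text
t 0.25 pos [ 0.2099 -0.5351  0.2309] yaw 21.42 zax [-0.     0.001 -1.   ] F [-0.2  0.3  0.6] w 0.0853 g 0.0
d tool [ 0.4514 -0.0907  0.031 ]invalid input
```

```bash
python3 -m pendant '[{"dx":0,"dy":0,"dz":-0.01,"rx":0,"ry":0,"rz":5.6,"hand":0.085}]'; python3 -c "
from h import *
go(.597,-.2857,.20)"
```

```text
clock: 0.33
position: [0.2096, -0.534, 0.2393]
ee_rot: [-0.002, 0.991, 0.137, -0.0]
contact_force: [-0.6, 0.0, -0.7]
width: 0.0853
gripper_force: 0.0
t 0.33 pos [ 0.2096 -0.534   0.2393] yaw 15.73 zax [-0.001  0.004 -1.   ] F [-0.6  0.  -0.7] w 0.0853 g 0.0
d tool [ 0.4402 -0.1338  0.04  ]
```

```bash
python3 -m pendant '[{"dx":0.01,"dy":0,"dz":0,"rx":0,"ry":0,"rz":5.5,"hand":0.085},{"dx":0.03,"dy":-0.0147,"dz":0,"rx":0,"ry":0,"rz":0,"hand":0.085},{"dx":0.035,"dy":-0.0147,"dz":0,"rx":0,"ry":0,"rz":0,"hand":0.085},{"dx":0.035,"dy":-0.0147,"dz":0,"rx":0,"ry":0,"rz":0,"hand":0.085},{"dx":0.035,"dy":-0.0147,"dz":0,"rx":0,"ry":0,"rz":0,"hand":0.085},{"dx":0.035,"dy":-0.0147,"dz":0,"rx":0,"ry":0,"rz":0,"hand":0.085},{"dx":0.035,"dy":-0.0147,"dz":0,"rx":0,"ry":0,"rz":0,"hand":0.085},{"dx":0.035,"dy":-0.0147,"dz":0,"rx":0,"ry":0,"rz":0,"hand":0.085},{"dx":0.035,"dy":-0.0147,"dz":0,"rx":0,"ry":0,"rz":0,"hand":0.085},{"dx":0.035,"dy":-0.0147,"dz":0,"rx":0,"ry":0,"rz":0,"hand":0.085},{"dx":0.035,"dy":-0.0147,"dz":0,"rx":0,"ry":0,"rz":0,"hand":0.085},{"dx":0.035,"dy":-0.0147,"dz":0,"rx":0,"ry":0,"rz":0,"hand":0.085}]' 40 >/dev/null; python3 -c "
from h import *
go(.597,-.2857,.20)"
```

```text
t 1.33 pos [ 0.5658 -0.3041  0.2412] yaw 10.33 zax [-0. -0. -1.] F [-0.1 -1.3  1.3] w 0.0847 g 0.0
d tool [ 0.034  -0.0125  0.0412]
```

```bash
python3 -m pendant '[{"dx":0.015,"dy":-0.006,"dz":0.02,"rx":0,"ry":0,"rz":0,"hand":0.085},{"dx":0.01,"dy":-0.005,"dz":0.03,"rx":0,"ry":0,"rz":0,"hand":0.085},{"dx":0,"dy":0,"dz":0.03,"rx":0,"ry":0,"rz":0,"hand":0.085},{"dx":0,"dy":0,"dz":0.03,"rx":0,"ry":0,"rz":0,"hand":0.085},{"dx":0,"dy":0,"dz":0.02,"rx":0,"ry":0,"rz":0,"hand":0.085},{"dx":0,"dy":0,"dz":0,"rx":0,"ry":0,"rz":0,"hand":0.085},{"dx":0,"dy":0,"dz":0,"rx":0,"ry":0,"rz":0,"hand":0.085}]' 40 >/dev/null; python3 -c "
from h import *
go(.597,-.2857,.014)"
```

```text
t 1.92 pos [ 0.5866 -0.2898  0.1103] yaw 10.32 zax [-0.002  0.001 -1.   ] F [ 1.4 -0.5  1.3] w 0.0847 g 0.0
d tool [ 0.0112 -0.0019  0.0963]
```

```bash
python3 -m pendant '[{"dx":0.011,"dy":-0.002,"dz":0,"rx":0,"ry":0,"rz":0,"hand":0.085},{"dx":0,"dy":0,"dz":0.02,"rx":0,"ry":0,"rz":0,"hand":0.085},{"dx":0,"dy":0,"dz":0.025,"rx":0,"ry":0,"rz":0,"hand":0.085},{"dx":0,"dy":0,"dz":0.025,"rx":0,"ry":0,"rz":0,"hand":0.085},{"dx":0,"dy":0,"dz":0.02,"rx":0,"ry":0,"rz":0,"hand":0.085},{"dx":0,"dy":0,"dz":0.006,"rx":0,"ry":0,"rz":0,"hand":0.085},{"dx":0,"dy":0,"dz":0,"rx":0,"ry":0,"rz":0,"hand":0.085},{"dx":0,"dy":0,"dz":0,"rx":0,"ry":0,"rz":0,"hand":0.085}]' 40 >/dev/null; python3 -c "
from h import *
go(.597,-.2857,.014)"
```

```text
t 2.58 pos [ 0.5993 -0.287   0.0171] yaw 10.32 zax [ 0.003 -0.002 -1.   ] F [-0.5  0.1  1.1] w 0.0848 g 0.0
d tool [-0.002  -0.0017  0.0031]
```

```bash
python3 -m pendant '[{"dx":-0.002,"dy":-0.001,"dz":0.003,"rx":0,"ry":0,"rz":0,"hand":0.06},{"dx":0,"dy":0,"dz":0,"rx":0,"ry":0,"rz":0,"hand":0.045},{"dx":0,"dy":0,"dz":0,"rx":0,"ry":0,"rz":0,"hand":0.03},{"dx":0,"dy":0,"dz":0,"rx":0,"ry":0,"rz":0,"hand":0.03},{"dx":0,"dy":0,"dz":0,"rx":0,"ry":0,"rz":0,"hand":0.03},{"dx":0,"dy":0,"dz":0,"rx":0,"ry":0,"rz":0,"hand":0.03},{"dx":0,"dy":0,"dz":0,"rx":0,"ry":0,"rz":0,"hand":0.03},{"dx":0,"dy":0,"dz":0,"rx":0,"ry":0,"rz":0,"hand":0.03}]' 35 >/dev/null; python3 -c "
from h import *
go(.597,-.2857,.17)"
```

```text
t 3.25 pos [ 0.596  -0.2861  0.0136] yaw 10.32 zax [ 0.002 -0.001 -1.   ] F [-1.   0.6  5.5] w 0.0397 g 35.4
d tool [ 1.300e-03  1.000e-04 -1.564e-01]
```

The coupling is gripped, but with a vertical tool the gripper body would brush the knob at the post. I'll regrip here with the tool pitched 18° towards the robot.

```bash
python3 -m pendant '[{"dx":0,"dy":0,"dz":0,"rx":0,"ry":0,"rz":0,"hand":0.06},{"dx":0,"dy":0,"dz":0,"rx":0,"ry":0,"rz":0,"hand":0.06},{"dx":0,"dy":0,"dz":0,"rx":0,"ry":0,"rz":0,"hand":0.06},{"dx":0.002,"dy":0,"dz":-0.001,"rx":0,"ry":6,"rz":0,"hand":0.06},{"dx":0.002,"dy":0,"dz":-0.001,"rx":0,"ry":6,"rz":0,"hand":0.06},{"dx":0.002,"dy":0,"dz":-0.001,"rx":0,"ry":6,"rz":0,"hand":0.06},{"dx":0,"dy":0,"dz":0,"rx":0,"ry":0,"rz":0,"hand":0.06},{"dx":0,"dy":0,"dz":0,"rx":0,"ry":0,"rz":0,"hand":0.06},{"dx":0,"dy":0,"dz":0,"rx":0,"ry":0,"rz":0,"hand":0.06}]' 35 >/dev/null; python3 -c "
from h import *
M=rot(manip.get_state()['ee_rot']).as_matrix()
# TCP so that grasp point sits at coupling axis, z .034
go(*(np.array([.597,-.2857,.034])+.0187*M[:,2]))"
```

```text
t 4.0 pos [ 0.6017 -0.2853  0.0162] yaw 10.32 zax [ 0.303  0.054 -0.951] F [ 0.1 -0.6  0.3] w 0.06 g 0.0
d tool [ 0.001  -0.0005  0.0003]
```

```bash
python3 -m pendant '[{"dx":0.001,"dy":0,"dz":0,"rx":0,"ry":0,"rz":0,"hand":0.045},{"dx":0,"dy":0,"dz":0,"rx":0,"ry":0,"rz":0,"hand":0.03},{"dx":0,"dy":0,"dz":0,"rx":0,"ry":0,"rz":0,"hand":0.03},{"dx":0,"dy":0,"dz":0,"rx":0,"ry":0,"rz":0,"hand":0.03},{"dx":0,"dy":0,"dz":0,"rx":0,"ry":0,"rz":0,"hand":0.03},{"dx":0,"dy":0,"dz":0,"rx":0,"ry":0,"rz":0,"hand":0.03},{"dx":0,"dy":0,"dz":0,"rx":0,"ry":0,"rz":0,"hand":0.03}]' 35 >/dev/null
python3 - <<'E'
from h import *
M=rot(manip.get_state()['ee_rot']).as_matrix()
go(.585,.088,.2)
print("z down in tool",(M.T@[0,0,-1]).round(3))
im=snap("top"); g=im["frame"].mean(2).astype(np.float32)
x0,y0=276,196; p=cv2.resize(g[y0:y0+36,x0:x0+32],None,fx=12,fy=12,interpolation=cv2.INTER_CUBIC)
cv2.imwrite("pics/post.png",np.clip(p*1.3,0,255).astype(np.uint8))
for th in(110,125,140):
    m=(p<th).astype(np.uint8); n,l,st,ce=cv2.connectedComponentsWithStats(m)
    i=l[int((213-y0)*12),int((291-x0)*12)]; print(th,i,st[i]/12+np.array([x0,y0,0,0,0]),(ce[i]/12+[x0-.46,y0-.46]))
E
```

```text
t 4.58 pos [ 0.6031 -0.2849  0.017 ] yaw 10.32 zax [ 0.306  0.054 -0.95 ] F [3.4 0.5 4. ] w 0.0395 g 35.1
d tool [ 0.1034 -0.3698 -0.1593]
z down in tool [-0.311 -0.002  0.95 ]
110 0 [  276.           196.            32.            36.
 12325.41666667] [292.43014965 213.90682781]
125 0 [  276.   196.    32.    36. 10806.] [292.421992   215.21514318]
140 0 [ 276.    196.     32.     36.   9242.75] [291.93928367 216.65250034]
```

View pics/post.png

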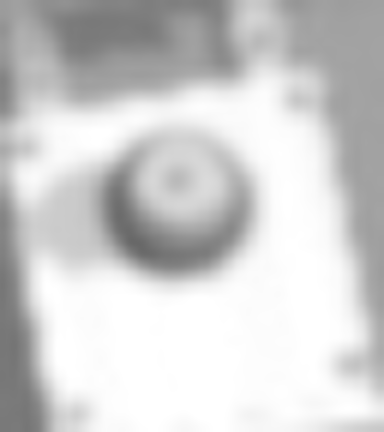

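Post top centre hole is at crop (178,180), image (290.4,210.5), giving a post at (0.5836, 0.0882). Next I'll lift and carry.

```bash
python3 -m pendant '[{"dx":0.006,"dy":0,"dz":-0.019,"rx":0,"ry":0,"rz":0,"hand":0.03},{"dx":0.009,"dy":0,"dz":-0.028,"rx":0,"ry":0,"rz":0,"hand":0.03},{"dx":0.009,"dy":0,"dz":-0.028,"rx":0,"ry":0,"rz":0,"hand":0.03},{"dx":0.007,"dy":0,"dz":-0.022,"rx":0,"ry":0,"rz":0,"hand":0.03},{"dx":0.003,"dy":-0.02,"dz":0.001,"rx":0,"ry":0,"rz":0,"hand":0.03},{"dx":0.004,"dy":-0.034,"dz":0.0015,"rx":0,"ry":0,"rz":0,"hand":0.03},{"dx":0.004,"dy":-0.034,"dz":0.0015,"rx":0,"ry":0,"rz":0,"hand":0.03},{"dx":0.004,"dy":-0.034,"dz":0.0015,"rx":0,"ry":0,"rz":0,"hand":0.03},{"dx":0.004,"dy":-0.034,"dz":0.0015,"rx":0,"ry":0,"rz":0,"hand":0.03},{"dx":0.004,"dy":-0.034,"dz":0.0015,"rx":0,"ry":0,"rz":0,"hand":0.03},{"dx":0.004,"dy":-0.034,"dz":0.0015,"rx":0,"ry":0,"rz":0,"hand":0.03},{"dx":0.004,"dy":-0.034,"dz":0.0015,"rx":0,"ry":0,"rz":0,"hand":0.03}]' 35 >/dev/null; python3 -c "
from h import *
go(.5896,.0890,.115)"
```

```text
t 5.63 pos [ 0.5852 -0.0233  0.1151] yaw 10.31 zax [ 0.3    0.055 -0.952] F [ 0.9  0.3 -0.7] w 0.0394 g 35.6
d tool [ 0.0232 -0.1097  0.0076]
```

```bash
python3 -m pendant '[{"dx":0.006,"dy":-0.03,"dz":0.002,"rx":0,"ry":0,"rz":0,"hand":0.03},{"dx":0.006,"dy":-0.03,"dz":0.002,"rx":0,"ry":0,"rz":0,"hand":0.03},{"dx":0.006,"dy":-0.025,"dz":0.002,"rx":0,"ry":0,"rz":0,"hand":0.03},{"dx":0.004,"dy":-0.018,"dz":0.001,"rx":0,"ry":0,"rz":0,"hand":0.03},{"dx":0,"dy":0,"dz":0,"rx":0,"ry":0,"rz":0,"hand":0.03},{"dx":0,"dy":0,"dz":0,"rx":0,"ry":0,"rz":0,"hand":0.03},{"dx":0,"dy":0,"dz":0,"rx":0,"ry":0,"rz":0,"hand":0.03},{"dx":0,"dy":0,"dz":0,"rx":0,"ry":0,"rz":0,"hand":0.03}]' 35 >/dev/null; python3 -c "
from h import *
go(.5896,.0890,.085)"
```

```text
t 6.3 pos [0.5914 0.0795 0.1162] yaw 10.26 zax [ 0.303  0.054 -0.952] F [-0.2 -0.3  0.1] w 0.0395 g 35.6
d tool [-0.0097 -0.0097  0.0296]
```

```bash
python3 -m pendant '[{"dx":0,"dy":-0.0095,"dz":0,"rx":0,"ry":0,"rz":0,"hand":0.03},{"dx":-0.005,"dy":0,"dz":0.015,"rx":0,"ry":0,"rz":0,"hand":0.03},{"dx":-0.005,"dy":0,"dz":0.015,"rx":0,"ry":0,"rz":0,"hand":0.03},{"dx":0,"dy":0,"dz":0,"rx":0,"ry":0,"rz":0,"hand":0.03},{"dx":0,"dy":0,"dz":0,"rx":0,"ry":0,"rz":0,"hand":0.03},{"dx":0,"dy":0,"dz":0,"rx":0,"ry":0,"rz":0,"hand":0.03}]' 35 >/dev/null; python3 -c "
from h import *
go(.5896,.0890,.078)
s=snap('scene'); print(proj(s,[.5836,.0882,.09]))
cv2.imwrite('pics/a.png',cv2.resize(s['frame'][180:280,230:330,::-1],(600,600),interpolation=cv2.INTER_CUBIC))"
```

```text
t 6.8 pos [0.5906 0.0892 0.0857] yaw 10.25 zax [ 0.305  0.055 -0.951] F [ 0.2  0.8 -0.7] w 0.0392 g 35.7
d tool [-0.0034  0.      0.007 ]
[[278.05957197 210.10415719]]
```

View pics/a.png

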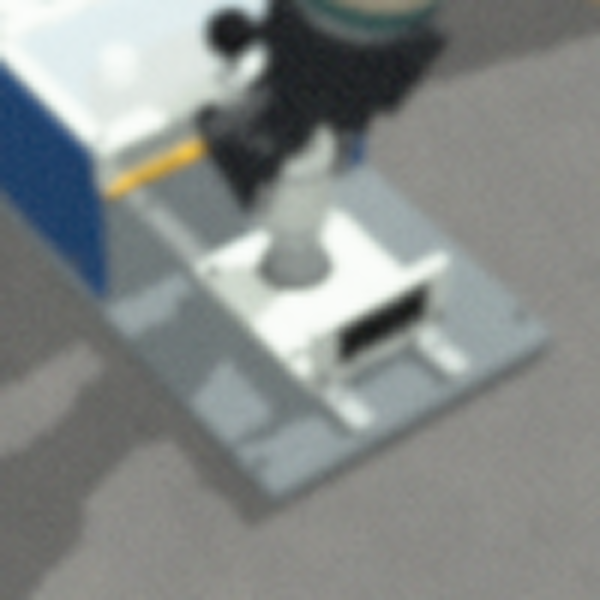

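The coupling, crop (303,200), sits right above the post at (295,265). Next I'll lower it.

```bash
python3 -m pendant '[{"dx":-0.003,"dy":0,"dz":0.006,"rx":0,"ry":0,"rz":0,"hand":0.03},{"dx":-0.002,"dy":0,"dz":0.006,"rx":0,"ry":0,"rz":0,"hand":0.03},{"dx":-0.001,"dy":0,"dz":0.003,"rx":0,"ry":0,"rz":0,"hand":0.03},{"dx":0,"dy":0,"dz":0,"rx":0,"ry":0,"rz":0,"hand":0.03},{"dx":0,"dy":0,"dz":0,"rx":0,"ry":0,"rz":0,"hand":0.03}]' 35 >/dev/null; python3 -c "
from h import *
go(.5896,.0890,.053)"
```

```text
t 7.27 pos [0.5888 0.0897 0.0686] yaw 10.32 zax [ 0.303  0.055 -0.951] F [-0.  -0.6 -0.5] w 0.0394 g 35.6
d tool [-0.0042  0.0008  0.0151]
```

The rim is 8 mm past the post's shoulder with no resistance, so this is the right coupling. I'll keep going down.

```bash
python3 -m pendant '[{"dx":-0.0015,"dy":0,"dz":0.005,"rx":0,"ry":0,"rz":0,"hand":0.03},{"dx":-0.0015,"dy":0,"dz":0.005,"rx":0,"ry":0,"rz":0,"hand":0.03},{"dx":-0.001,"dy":0,"dz":0.0045,"rx":0,"ry":0,"rz":0,"hand":0.03},{"dx":0,"dy":0,"dz":0,"rx":0,"ry":0,"rz":0,"hand":0.03},{"dx":0,"dy":0,"dz":0,"rx":0,"ry":0,"rz":0,"hand":0.03}]' 35 >/dev/null; python3 -c "
from h import *
go(.5896,.0890,.052)"
```

```text
t 7.68 pos [0.5892 0.0898 0.0532] yaw 10.31 zax [ 0.303  0.055 -0.952] F [ 0.4 -2.7 -2.5] w 0.0395 g 35.6
d tool [-0.0001  0.0009  0.0012]
```

```bash
python3 -m pendant '[{"dx":0,"dy":0,"dz":0,"rx":0,"ry":0,"rz":0,"hand":0.06},{"dx":0,"dy":0,"dz":0,"rx":0,"ry":0,"rz":0,"hand":0.06},{"dx":0,"dy":0,"dz":0,"rx":0,"ry":0,"rz":0,"hand":0.06},{"dx":0,"dy":0,"dz":0,"rx":0,"ry":0,"rz":0,"hand":0.06},{"dx":0,"dy":0,"dz":-0.015,"rx":0,"ry":0,"rz":0,"hand":0.06},{"dx":0,"dy":0,"dz":-0.025,"rx":0,"ry":0,"rz":0,"hand":0.06},{"dx":0,"dy":0,"dz":-0.03,"rx":0,"ry":0,"rz":0,"hand":0.06},{"dx":0,"dy":0,"dz":-0.03,"rx":0,"ry":0,"rz":0,"hand":0.06},{"dx":0,"dy":0,"dz":0,"rx":0,"ry":0,"rz":0,"hand":0},{"dx":0,"dy":0,"dz":0,"rx":0,"ry":0,"rz":0,"hand":0}]' 35 >/dev/null; python3 -c "
from h import *
c,s=np.cos(.178),np.sin(.178)
x,y=.5836-.115*c,.0882-.115*s
go(x,y,.13)
go(x,y,.048)
im=snap('top'); cv2.imwrite('pics/b.png',cv2.resize(im['frame'][150:270,220:360,::-1],(700,600),interpolation=cv2.INTER_CUBIC))"
```

```text
t 8.52 pos [0.5603 0.0845 0.1516] yaw 10.33 zax [ 0.309  0.055 -0.949] F [-0.5  0.5 -0.3] w 0.0367 g 0.0
d tool [-0.0935  0.0003 -0.0082]
t 8.52 pos [0.5603 0.0845 0.1516] yaw 10.33 zax [ 0.309  0.055 -0.949] F [-0.5  0.5 -0.3] w 0.0367 g 0.0
d tool [-0.1193  0.0002  0.0697]
```

View pics/b.png

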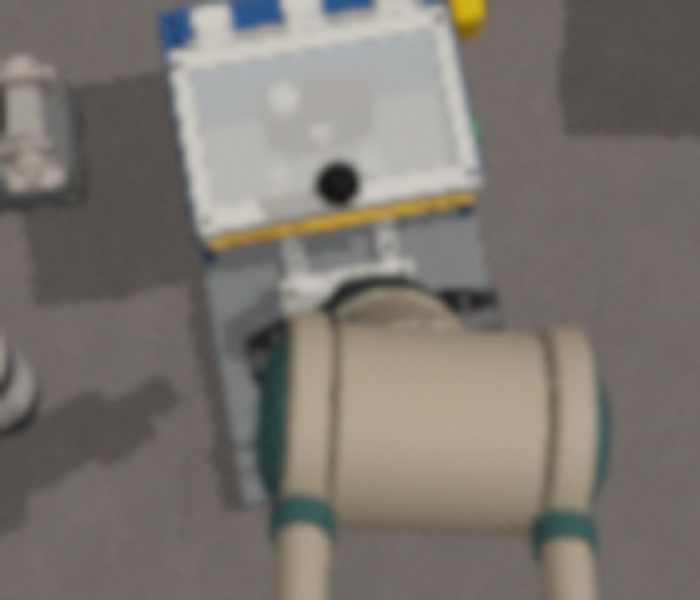

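The arm hides the slide in the top view; the guard is shut. I'll back off to in front of the push plate and check in the scene view that the coupling is seated.

```bash
python3 -m pendant '[{"dx":-0.02,"dy":0,"dz":-0.002,"rx":0,"ry":0,"rz":0,"hand":0},{"dx":-0.03,"dy":0,"dz":-0.003,"rx":0,"ry":0,"rz":0,"hand":0},{"dx":-0.03,"dy":0,"dz":-0.003,"rx":0,"ry":0,"rz":0,"hand":0},{"dx":-0.015,"dy":0,"dz":0,"rx":0,"ry":0,"rz":0,"hand":0},{"dx":-0.006,"dy":0,"dz":0.02,"rx":0,"ry":0,"rz":0,"hand":0},{"dx":-0.009,"dy":0,"dz":0.028,"rx":0,"ry":0,"rz":0,"hand":0},{"dx":-0.006,"dy":0,"dz":0.02,"rx":0,"ry":0,"rz":0,"hand":0},{"dx":0,"dy":0,"dz":0,"rx":0,"ry":0,"rz":0,"hand":0},{"dx":0,"dy":0,"dz":0,"rx":0,"ry":0,"rz":0,"hand":0},{"dx":0,"dy":0,"dz":0,"rx":0,"ry":0,"rz":0,"hand":0}]' 35 >/dev/null; python3 -c "
from h import *
c,s=np.cos(.178),np.sin(.178)
x,y=.5836-.09*c,.0882-.09*s
go(x,y,.048)
im=snap('scene'); print(proj(im,[[.5836,.0882,.084],[.5836,.0882,.034]]))
cv2.imwrite('pics/c.png',cv2.resize(im['frame'][170:270,220:320,::-1],(600,600),interpolation=cv2.INTER_CUBIC))"
```

```text
t 9.4 pos [0.4695 0.0679 0.0564] yaw 10.31 zax [ 0.304  0.055 -0.951] F [0.9 0.3 0.6] w -0.0 g 0.0
d tool [0.022  0.0003 0.0159]
[[278.05298878 211.54982177]
 [277.99965177 223.22962266]]
```

View pics/c.png

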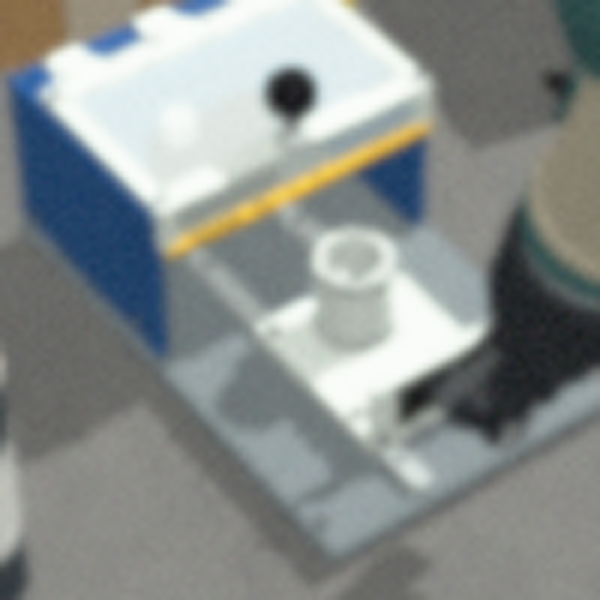

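The coupling is fully seated: its rim at crop (353,250) matches the predicted z of 0.084, and the guard is shut. Now I'll push.

```bash
python3 -m pendant '[{"dx":-0.0025,"dy":0,"dz":0.0076,"rx":0,"ry":0,"rz":0,"hand":0},{"dx":0.0095,"dy":0,"dz":0.0031,"rx":0,"ry":0,"rz":0,"hand":0},{"dx":0.0095,"dy":0,"dz":0.0031,"rx":0,"ry":0,"rz":0,"hand":0},{"dx":0.0076,"dy":0,"dz":0.0025,"rx":0,"ry":0,"rz":0,"hand":0},{"dx":0.0057,"dy":0,"dz":0.0019,"rx":0,"ry":0,"rz":0,"hand":0},{"dx":0.0057,"dy":0,"dz":0.0019,"rx":0,"ry":0,"rz":0,"hand":0},{"dx":0.0057,"dy":0,"dz":0.0019,"rx":0,"ry":0,"rz":0,"hand":0},{"dx":0.0057,"dy":0,"dz":0.0019,"rx":0,"ry":0,"rz":0,"hand":0},{"dx":0,"dy":0,"dz":0,"rx":0,"ry":0,"rz":0,"hand":0}]' 35 >/dev/null; python3 -c "
from h import *
c,s=np.cos(.178),np.sin(.178)
x,y=.5836-.0035*c,.0882-.0035*s
go(x,y,.048)"
```

```text
t 10.2 pos [0.5221 0.0774 0.0484] yaw 10.32 zax [ 0.306  0.055 -0.95 ] F [ 0.2  0.4 -0.3] w 0.0003 g 0.0
d tool [0.0559 0.0004 0.0187]
```

```bash
python3 -m pendant '[{"dx":0.0057,"dy":0,"dz":0.0019,"rx":0,"ry":0,"rz":0,"hand":0},{"dx":0.0057,"dy":0,"dz":0.0019,"rx":0,"ry":0,"rz":0,"hand":0},{"dx":0.0057,"dy":0,"dz":0.0019,"rx":0,"ry":0,"rz":0,"hand":0},{"dx":0.0057,"dy":0,"dz":0.0019,"rx":0,"ry":0,"rz":0,"hand":0},{"dx":0.0057,"dy":0,"dz":0.0019,"rx":0,"ry":0,"rz":0,"hand":0},{"dx":0.0057,"dy":0,"dz":0.0019,"rx":0,"ry":0,"rz":0,"hand":0},{"dx":0.0057,"dy":0,"dz":0.0019,"rx":0,"ry":0,"rz":0,"hand":0},{"dx":0.0057,"dy":0,"dz":0.0019,"rx":0,"ry":0,"rz":0,"hand":0}]' 35; python3 -c "
from h import *
c,s=np.cos(.178),np.sin(.178)
x,y=.5836-.0035*c,.0882-.0035*s
go(x,y,.048)
im=snap('scene')
cv2.imwrite('pics/d.png',cv2.resize(im['frame'][165:265,215:315,::-1],(600,600),interpolation=cv2.INTER_CUBIC))"
```

```text
clock: 10.87
position: [0.5681, 0.0859, 0.0476]
ee_rot: [-0.014, 0.984, 0.089, 0.156]
contact_force: [-1.6, -1.2, 0.3]
width: 0.0003
gripper_force: 1.0
t 10.87 pos [0.5681 0.0859 0.0476] yaw 10.32 zax [ 0.304  0.055 -0.951] F [-1.6 -1.2  0.3] w 0.0003 g 1.0
d tool [0.0117 0.0005 0.0034]
```

View pics/d.png

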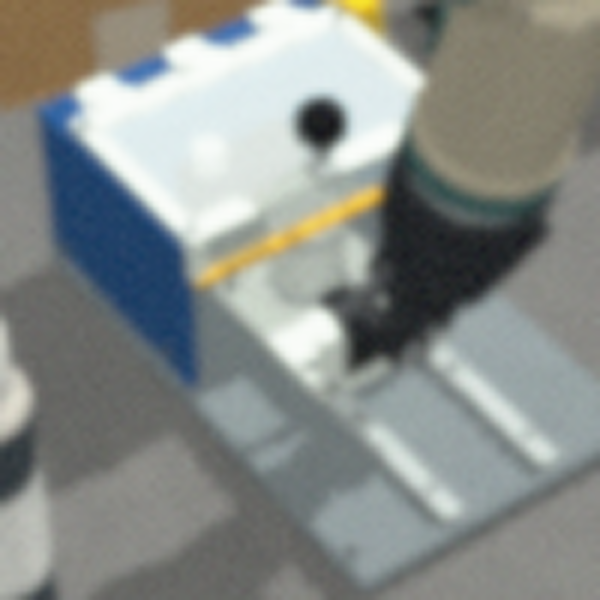

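The slide is moving in with the coupling under the lip. I'll push slowly on to the stop.

```bash
python3 -m pendant '[{"dx":0.0028,"dy":0,"dz":0.0009,"rx":0,"ry":0,"rz":0,"hand":0},{"dx":0.0028,"dy":0,"dz":0.0009,"rx":0,"ry":0,"rz":0,"hand":0},{"dx":0.0028,"dy":0,"dz":0.0009,"rx":0,"ry":0,"rz":0,"hand":0},{"dx":0.0019,"dy":0,"dz":0.0006,"rx":0,"ry":0,"rz":0,"hand":0},{"dx":0,"dy":0,"dz":0,"rx":0,"ry":0,"rz":0,"hand":0}]' 35; python3 -m pendant '[{"dx":0.0019,"dy":0,"dz":0.0006,"rx":0,"ry":0,"rz":0,"hand":0},{"dx":0,"dy":0,"dz":0,"rx":0,"ry":0,"rz":0,"hand":0}]'
```

```text
clock: 11.33
position: [0.5787, 0.0878, 0.0478]
ee_rot: [-0.014, 0.984, 0.089, 0.156]
contact_force: [-0.2, -0.2, -0.4]
width: -0.0
gripper_force: 0.0
clock: 11.5
position: [0.5802, 0.0883, 0.0477]
ee_rot: [-0.014, 0.984, 0.089, 0.156]
contact_force: [0.7, -0.8, 0.7]
width: -0.0
gripper_force: 0.2
```

```bash
python3 -m pendant '[{"dx":0.0019,"dy":0,"dz":0.0006,"rx":0,"ry":0,"rz":0,"hand":0},{"dx":0,"dy":0,"dz":0,"rx":0,"ry":0,"rz":0,"hand":0}]'
```

```text
clock: 11.67
position: [0.5815, 0.0885, 0.0476]
ee_rot: [-0.014, 0.984, 0.089, 0.155]
contact_force: [-1.5, -2.2, 1.3]
width: -0.0001
gripper_force: 1.4
```

```bash
python3 -m pendant '[{"dx":0.0019,"dy":0,"dz":0.0006,"rx":0,"ry":0,"rz":0,"hand":0},{"dx":0,"dy":0,"dz":0,"rx":0,"ry":0,"rz":0,"hand":0}]'; python3 -m pendant '[{"dx":0.0019,"dy":0,"dz":0.0006,"rx":0,"ry":0,"rz":0,"hand":0},{"dx":0,"dy":0,"dz":0,"rx":0,"ry":0,"rz":0,"hand":0}]'
```

```text
clock: 11.83
position: [0.5816, 0.0887, 0.0471]
ee_rot: [-0.014, 0.984, 0.089, 0.154]
contact_force: [-6.9, -2.9, 5.2]
width: -0.0
gripper_force: 3.7
clock: 12.0
position: [0.5817, 0.089, 0.0466]
ee_rot: [-0.014, 0.984, 0.089, 0.152]
contact_force: [-9.7, -4.8, 8.5]
width: 0.0005
gripper_force: 5.7
```

```bash
python3 -m pendant '[{"dx":0.0019,"dy":0,"dz":0.0006,"rx":0,"ry":0,"rz":0,"hand":0},{"dx":0,"dy":0,"dz":0,"rx":0,"ry":0,"rz":0,"hand":0}]'
```

```text
clock: 12.17
position: [0.5817, 0.0892, 0.046]
ee_rot: [-0.014, 0.985, 0.09, 0.15]
contact_force: [-15.4, -6.6, 10.3]
width: 0.0001
gripper_force: 7.5
```

The slide is home: x stopped at 0.5816 while the force rose to 17 N. I'll back off, rise, and straighten the tool for the knob.

```bash
python3 -m pendant '[{"dx":-0.0095,"dy":0,"dz":-0.0031,"rx":0,"ry":0,"rz":0,"hand":0},{"dx":-0.019,"dy":0,"dz":-0.0062,"rx":0,"ry":0,"rz":0,"hand":0},{"dx":-0.019,"dy":0,"dz":-0.0062,"rx":0,"ry":0,"rz":0,"hand":0},{"dx":0.011,"dy":0,"dz":-0.034,"rx":0,"ry":0,"rz":0,"hand":0},{"dx":0.011,"dy":0,"dz":-0.034,"rx":0,"ry":0,"rz":0,"hand":0},{"dx":0.011,"dy":0,"dz":-0.034,"rx":0,"ry":0,"rz":0,"hand":0.06},{"dx":0.011,"dy":0,"dz":-0.034,"rx":0,"ry":0,"rz":0,"hand":0.06},{"dx":0.011,"dy":0,"dz":-0.034,"rx":0,"ry":0,"rz":0,"hand":0.06},{"dx":0,"dy":0,"dz":0,"rx":0,"ry":-6,"rz":0,"hand":0.06},{"dx":0,"dy":0,"dz":0,"rx":0,"ry":-6,"rz":0,"hand":0.06},{"dx":0,"dy":0,"dz":0,"rx":0,"ry":-6,"rz":0,"hand":0.06},{"dx":0,"dy":0,"dz":0,"rx":0,"ry":0,"rz":0,"hand":0.06}]' 35 >/dev/null
python3 - <<'E'
from h import *
go(.6366,.0975,.20)
im=snap('scene'); g=im['frame']
cv2.imwrite('pics/e.png',cv2.resize(g[165:265,215:315,::-1],(600,600),interpolation=cv2.INTER_CUBIC))
E
```

```text
t 13.17 pos [0.5434 0.0812 0.2264] yaw 10.35 zax [ 0.003  0.    -1.   ] F [ 0.4  0.  -0.6] w 0.0598 g 0.0
d tool [0.0945 0.0007 0.0267]
```

View pics/e.png

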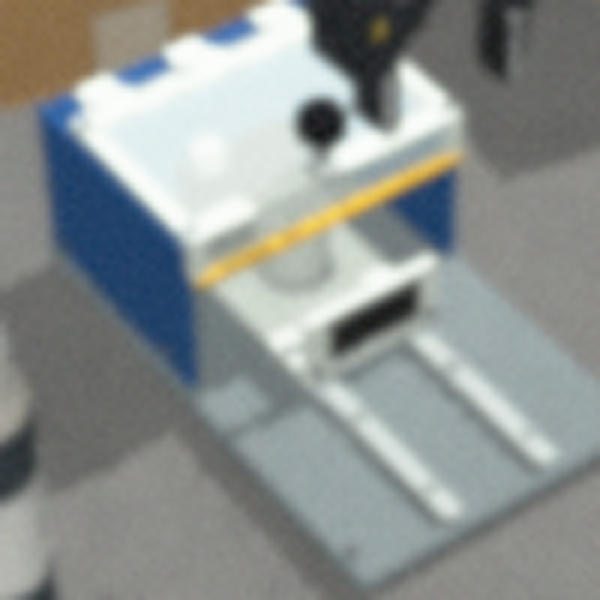

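The slide is home, with its push plate at crop (375,320) and the coupling inside under the guard. The knob is at crop (320,120). Next I'll move above the knob.

```bash
python3 -m pendant '[{"dx":0.02,"dy":0,"dz":0.004,"rx":0,"ry":0,"rz":0,"hand":0.06},{"dx":0.03,"dy":0,"dz":0.005,"rx":0,"ry":0,"rz":0,"hand":0.06},{"dx":0.03,"dy":0,"dz":0.005,"rx":0,"ry":0,"rz":0,"hand":0.06},{"dx":0.0145,"dy":0.0007,"dz":0,"rx":0,"ry":0,"rz":0,"hand":0.06},{"dx":0,"dy":0,"dz":0.02,"rx":0,"ry":0,"rz":0,"hand":0.06},{"dx":0,"dy":0,"dz":0,"rx":0,"ry":0,"rz":0,"hand":0.06},{"dx":0,"dy":0,"dz":0,"rx":0,"ry":0,"rz":0,"hand":0.06},{"dx":0,"dy":0,"dz":0,"rx":0,"ry":0,"rz":0,"hand":0.06}]' 35 >/dev/null; python3 -c "
from h import *
go(.6366,.0975,.135)"
```

```text
t 13.88 pos [0.6305 0.0968 0.193 ] yaw 10.32 zax [ 0.001  0.    -1.   ] F [ 0.2  0.1 -0. ] w 0.0601 g 0.0
d tool [0.0061 0.0004 0.058 ]
```

```bash
python3 -m pendant '[{"dx":0.006,"dy":0,"dz":0.01,"rx":0,"ry":0,"rz":0,"hand":0.06},{"dx":0,"dy":0,"dz":0.02,"rx":0,"ry":0,"rz":0,"hand":0.06},{"dx":0,"dy":0,"dz":0.02,"rx":0,"ry":0,"rz":0,"hand":0.06},{"dx":0,"dy":0,"dz":0.007,"rx":0,"ry":0,"rz":0,"hand":0.06},{"dx":0,"dy":0,"dz":0,"rx":0,"ry":0,"rz":0,"hand":0.06},{"dx":0,"dy":0,"dz":0,"rx":0,"ry":0,"rz":0,"hand":0.06}]' 35 >/dev/null; python3 -c "
from h import *
go(.6366,.0975,.135)"
```

```text
t 14.38 pos [0.6377 0.0979 0.1358] yaw 10.31 zax [ 0.001  0.    -1.   ] F [ 0.  -0.1 -0.1] w 0.0602 g 0.0
d tool [-0.0012  0.0002  0.0008]
```

```bash
python3 -m pendant '[{"dx":-0.001,"dy":0,"dz":0.001,"rx":0,"ry":0,"rz":0,"hand":0.04},{"dx":0,"dy":0,"dz":0,"rx":0,"ry":0,"rz":0,"hand":0.015},{"dx":0,"dy":0,"dz":0,"rx":0,"ry":0,"rz":0,"hand":0.015},{"dx":0,"dy":0,"dz":0,"rx":0,"ry":0,"rz":0,"hand":0.015},{"dx":0,"dy":0,"dz":0,"rx":0,"ry":0,"rz":0,"hand":0.015},{"dx":0,"dy":0,"dz":0,"rx":0,"ry":0,"rz":0,"hand":0.015},{"dx":0,"dy":0,"dz":0,"rx":0,"ry":0,"rz":0,"hand":0.015}]' 50
python3 - <<'E'
import numpy as np
p=None
for i in range(0,11):
    th=np.radians(5*i); q=np.array([-.109*np.cos(th)+.034*np.sin(th), .109*np.sin(th)+.034*np.cos(th)])
    if p is not None: print(5*i,"dx %.4f dz %.4f"%(q[0]-p[0],-(q[1]-p[1])))
    p=q
E
```

```text
clock: 14.97
position: [0.6374, 0.0964, 0.1361]
ee_rot: [0.001, 0.996, 0.09, 0.001]
contact_force: [-0.2, -4.2, 6.4]
width: 0.0252
gripper_force: 49.0
5 dx 0.0034 dz -0.0094
10 dx 0.0042 dz -0.0090
15 dx 0.0050 dz -0.0086
20 dx 0.0057 dz -0.0082
25 dx 0.0064 dz -0.0077
30 dx 0.0070 dz -0.0071
35 dx 0.0076 dz -0.0064
40 dx 0.0081 dz -0.0057
45 dx 0.0086 dz -0.0050
50 dx 0.0090 dz -0.0042
```

The opening is 25 mm and the tool is pushed up, so the grip is about 6 mm too high on the 28 mm ball. I'll regrip lower.

```bash
python3 -m pendant '[{"dx":0,"dy":0,"dz":0,"rx":0,"ry":0,"rz":0,"hand":0.04},{"dx":0,"dy":0,"dz":0,"rx":0,"ry":0,"rz":0,"hand":0.04},{"dx":0,"dy":0,"dz":0.003,"rx":0,"ry":0,"rz":0,"hand":0.04},{"dx":0,"dy":0,"dz":0.003,"rx":0,"ry":0,"rz":0,"hand":0.04},{"dx":0,"dy":0,"dz":0,"rx":0,"ry":0,"rz":0,"hand":0.015},{"dx":0,"dy":0,"dz":0,"rx":0,"ry":0,"rz":0,"hand":0.015},{"dx":0,"dy":0,"dz":0,"rx":0,"ry":0,"rz":0,"hand":0.015},{"dx":0,"dy":0,"dz":0,"rx":0,"ry":0,"rz":0,"hand":0.015},{"dx":0,"dy":0,"dz":0,"rx":0,"ry":0,"rz":0,"hand":0.015}]' 50; python3 -c "
from h import *
go(.6366,.0975,.135)"
```

```text
clock: 15.72
position: [0.6361, 0.0962, 0.1277]
ee_rot: [0.001, 0.996, 0.09, -0.001]
contact_force: [-0.3, -4.8, -1.7]
width: 0.0255
gripper_force: 49.1
t 15.72 pos [0.6361 0.0962 0.1277] yaw 10.33 zax [-0.001 -0.003 -1.   ] F [-0.3 -4.8 -1.7] w 0.0255 g 49.1
d tool [ 0.0007 -0.0012 -0.0073]
```

```bash
python3 -m pendant '[{"dx":0,"dy":0,"dz":0,"rx":0,"ry":0,"rz":0,"hand":0.04},{"dx":0,"dy":0,"dz":0,"rx":0,"ry":0,"rz":0,"hand":0.04},{"dx":0,"dy":0.001,"dz":-0.002,"rx":0,"ry":0,"rz":0,"hand":0.04},{"dx":0,"dy":0,"dz":-0.001,"rx":0,"ry":0,"rz":0,"hand":0.04},{"dx":0,"dy":0,"dz":0,"rx":0,"ry":0,"rz":0,"hand":0.015},{"dx":0,"dy":0,"dz":0,"rx":0,"ry":0,"rz":0,"hand":0.015},{"dx":0,"dy":0,"dz":0,"rx":0,"ry":0,"rz":0,"hand":0.015},{"dx":0,"dy":0,"dz":0,"rx":0,"ry":0,"rz":0,"hand":0.015},{"dx":0,"dy":0,"dz":0,"rx":0,"ry":0,"rz":0,"hand":0.015}]' 50; python3 -c "
from h import *
go(.6366,.0975,.135)"
```

```text
clock: 16.47
position: [0.6371, 0.0964, 0.1323]
ee_rot: [0.0, 0.996, 0.09, 0.001]
contact_force: [-0.6, -1.7, 5.8]
width: 0.0255
gripper_force: 49.0
t 16.47 pos [0.6371 0.0964 0.1323] yaw 10.32 zax [ 0.001 -0.001 -1.   ] F [-0.6 -1.7  5.8] w 0.0255 g 49.0
d tool [-0.0003 -0.0012 -0.0027]
```

The width does not change with height, so the 2.5 mm is pad softness and the grip is good. I'll start the lift along the arc.

```bash
python3 -m pendant '[{"dx":0.0034,"dy":0,"dz":-0.0094,"rx":0,"ry":0,"rz":0,"hand":0.015},{"dx":0.0042,"dy":0,"dz":-0.009,"rx":0,"ry":0,"rz":0,"hand":0.015},{"dx":0.005,"dy":0,"dz":-0.0086,"rx":0,"ry":0,"rz":0,"hand":0.015},{"dx":0.0057,"dy":0,"dz":-0.0082,"rx":0,"ry":0,"rz":0,"hand":0.015},{"dx":0,"dy":0,"dz":0,"rx":0,"ry":0,"rz":0,"hand":0.015},{"dx":0,"dy":0,"dz":0,"rx":0,"ry":0,"rz":0,"hand":0.015}]' 50
cat > k.py <<'E'
from h import *
s=manip.get_state(); p=s["position"]
c,sn=np.cos(.178),np.sin(.178)
K0=np.array([.6368,.0970,.153]); H=K0+[.109*c,.109*sn,-.034]
M=rot(s["ee_rot"]).as_matrix()
def th(P): d=P-H; return np.degrees(np.arctan2(d[2],-(d[0]*c+d[1]*sn))-np.arctan2(.034,.109)), np.hypot(d[2],d[0]*c+d[1]*sn)
for off in (.0187,.021): print("theta,r from tool",th(p-off*M[:,2]))
b=[]
for n in("top","scene"):
    im=snap(n); g=im["frame"]; P=p-.02*M[:,2]; uv=proj(im,P)[0]; b.append(uv); cv2.imwrite(f"pics/k_{n}.png",g[:,:,::-1])
    f=g.astype(int); y=(f[:,:,0]>120)&(f[:,:,2]<90)&(f[:,:,1]>80); y[:,:215]=0; y[:,330:]=0; y[:150 if n=="scene" else 165]=0; y[260:]=0
    ys,xs=np.nonzero(y); print(n,"knob px",uv.round(1),"yellow",len(xs), (xs.mean().round(1),ys.mean().round(1)) if len(xs) else "")
    # predicted lip (yellow strip) for several angles
    for t in (0,15,20,25,45,50,55):
        a=np.radians(t)
        L=[]
        for yy in(-.07,0,.07):
            x0,z0=-.115,-.014
            X=x0*np.cos(a)+z0*np.sin(a); Z=-x0*np.sin(a)+z0*np.cos(a)
            L.append(H+[X*c-yy*sn,X*sn+yy*c,Z])
        if n=="scene": print(t,proj(im,L).round(0).tolist())
    if n=="scene" and len(xs): print("yellow ends",xs.min(),ys[xs.argmin()],xs.max(),ys[xs.argmax()])
E
python3 k.py
```

```text
clock: 16.97
position: [0.6544, 0.0994, 0.1667]
ee_rot: [0.001, 0.996, 0.09, -0.001]
contact_force: [-0.6, -5.2, -4.2]
width: 0.0256
gripper_force: 49.6
theta,r from tool (np.float64(18.706476623598135), np.float64(0.11280406059316003))
theta,r from tool (np.float64(19.641023502810537), np.float64(0.11416924499632027))
top knob px [286.4 177.2] yellow 97 (np.float64(291.2), np.float64(190.5))
scene knob px [263.9 172.5] yellow 939 (np.float64(241.4), np.float64(162.9))
0 [[287.0, 189.0], [269.0, 198.0], [250.0, 207.0]]
15 [[287.0, 181.0], [269.0, 190.0], [249.0, 199.0]]
20 [[287.0, 178.0], [268.0, 187.0], [249.0, 197.0]]
25 [[286.0, 175.0], [268.0, 184.0], [248.0, 194.0]]
45 [[283.0, 163.0], [264.0, 172.0], [244.0, 181.0]]
50 [[281.0, 160.0], [262.0, 168.0], [242.0, 177.0]]
55 [[280.0, 157.0], [261.0, 165.0], [241.0, 174.0]]
yellow ends 215 150 305 152
```

The guard is following, with 4 N pulling down. I'll carry on to 50°.

```bash
python3 -m pendant '[{"dx":0.0064,"dy":0.001,"dz":-0.0077,"rx":0,"ry":0,"rz":0,"hand":0.015},{"dx":0.007,"dy":0,"dz":-0.0071,"rx":0,"ry":0,"rz":0,"hand":0.015},{"dx":0.0076,"dy":0,"dz":-0.0064,"rx":0,"ry":0,"rz":0,"hand":0.015},{"dx":0.0081,"dy":0,"dz":-0.0057,"rx":0,"ry":0,"rz":0,"hand":0.015},{"dx":0.0086,"dy":0,"dz":-0.005,"rx":0,"ry":0,"rz":0,"hand":0.015},{"dx":0.009,"dy":0,"dz":-0.0042,"rx":0,"ry":0,"rz":0,"hand":0.015},{"dx":0,"dy":0,"dz":0,"rx":0,"ry":0,"rz":0,"hand":0.015},{"dx":0,"dy":0,"dz":0,"rx":0,"ry":0,"rz":0,"hand":0.015},{"dx":0,"dy":0,"dz":0,"rx":0,"ry":0,"rz":0,"hand":0.015}]' 50; sed -i 's/>150 if n=="scene"/&/; s/y\[:150 if/y[:140 if/; s/y=(f\[:,:,0\]>120)&(f\[:,:,2\]<90)/y=(f[:,:,0]>130)\&(f[:,:,0]-f[:,:,2]>110)/' k.py; python3 k.py
```

```text
clock: 17.82
position: [0.6996, 0.1072, 0.2017]
ee_rot: [0.0, 0.996, 0.09, -0.001]
contact_force: [-0.8, -3.4, -5.6]
width: 0.025
gripper_force: 50.5
theta,r from tool (np.float64(48.619468488091584), np.float64(0.1110842119992856))
theta,r from tool (np.float64(49.09681632302323), np.float64(0.11318594840987689))
top knob px [283.4 157.6] yellow 0 
scene knob px [254.7 155.2] yellow 69 (np.float64(266.5), np.float64(174.5))
0 [[287.0, 189.0], [269.0, 198.0], [250.0, 207.0]]
15 [[287.0, 181.0], [269.0, 190.0], [249.0, 199.0]]
20 [[287.0, 178.0], [268.0, 187.0], [249.0, 197.0]]
25 [[286.0, 175.0], [268.0, 184.0], [248.0, 194.0]]
45 [[283.0, 163.0], [264.0, 172.0], [244.0, 181.0]]
50 [[281.0, 160.0], [262.0, 168.0], [242.0, 177.0]]
55 [[280.0, 157.0], [261.0, 165.0], [241.0, 174.0]]
yellow ends 243 185 287 165
```

The tool reads about 49°. I'll cross-check against the guard's yellow strip, calibrated from the pictures taken with the guard shut.

```bash
cat > s.py <<'E'
from h import *
c,sn=np.cos(.178),np.sin(.178)
K0=np.array([.6368,.0970,.153]); H=K0+[.109*c,.109*sn,-.034]; O=np.array([H[0]-.112*c,H[1]-.112*sn,0])
def yel(f,box):
    f=f.astype(int); x0,y0,x1,y1=box; m=(f[:,:,0]>130)&(f[:,:,0]-f[:,:,2]>90)&(f[:,:,1]-f[:,:,2]>30)
    ys,xs=np.nonzero(m[y0:y1,x0:x1]); return xs+x0,ys+y0
def mid(xs,ys,u): # line fit value
    k=np.polyfit(xs,ys,1); return np.polyval(k,u),len(xs),np.std(ys-np.polyval(k,xs))
sc=manip.get_image("scene"); tp=manip.get_image("top")
s0=cv2.imread("pics/scene0.png")[:,:,::-1]; t0=cv2.imread("pics/top0.png")[:,:,::-1]
def resid(X,Z,im,xs,ys,y=0): # strip point in machine mid plane -> vertical px residual to line
    P=O+[X*c-y*sn,X*sn+y*c,Z]; u,v=proj(im,P)[0]; return v-mid(xs,ys,u)[0]
a=yel(s0,(240,180,300,215)); b=yel(t0,(255,180,325,205)); print(mid(*a,268),mid(*b,288))
from scipy.optimize import fsolve,brentq
X,Z=fsolve(lambda q:[resid(*q,sc,*a),resid(*q,tp,*b)],[-.003,.105]); print("strip shut",X,Z)
w=yel(sc["frame"],(238,155,292,190)); print(mid(*w,265),w[0].min(),w[0].max())
for name,(X,Z) in dict(tri=(X,Z),front=(-.006,Z),).items():
    dx,dz=X-.112,Z-.119
    f=lambda t:resid(.112+dx*np.cos(t)+dz*np.sin(t),.119-dx*np.sin(t)+dz*np.cos(t),sc,*w)
    ts=np.radians([40,45,50,55]); print(name,[round(f(t),2) for t in ts],np.degrees(brentq(f,.4,1.3)))
s=manip.get_state(); print(s["position"],s["contact_force"])
E
python3 s.py
```

```text
(np.float64(201.470247999761), 98, np.float64(0.7037949409984257)) (np.float64(193.58361688776546), 71, np.float64(0.45027722879920856))
strip shut -0.0031411494314277327 0.09131553982154168
(np.float64(175.1138973394862), 102, np.float64(0.6578984447586511)) 243 288
tri [np.float64(4.76), np.float64(1.02), np.float64(-2.81), np.float64(-6.69)] 46.34372333784681
front [np.float64(4.84), np.float64(1.01), np.float64(-2.93), np.float64(-6.91)] 46.28832368763471
[0.70017215 0.10735385 0.20204273] [-1.13168597 -3.33271047 -6.52596647]
```

```bash
python3 -m pendant '[{"dx":0.0045,"dy":0,"dz":-0.002,"rx":0,"ry":0,"rz":0,"hand":0.015},{"dx":0,"dy":0,"dz":0,"rx":0,"ry":0,"rz":0,"hand":0.015},{"dx":0,"dy":0,"dz":0,"rx":0,"ry":0,"rz":0,"hand":0.015},{"dx":0,"dy":0,"dz":0,"rx":0,"ry":0,"rz":0,"hand":0.015},{"dx":0,"dy":0,"dz":0,"rx":0,"ry":0,"rz":0,"hand":0.015},{"dx":0,"dy":0,"dz":0,"rx":0,"ry":0,"rz":0,"hand":0.015},{"dx":0,"dy":0,"dz":0,"rx":0,"ry":0,"rz":0,"hand":0.015},{"dx":0,"dy":0,"dz":0,"rx":0,"ry":0,"rz":0,"hand":0.015},{"dx":0,"dy":0,"dz":0,"rx":0,"ry":0,"rz":0,"hand":0.015},{"dx":0,"dy":0,"dz":0,"rx":0,"ry":0,"rz":0,"hand":0.015}]' 60; python3 s.py|tail -4; python3 k.py | head -2
```

```text
clock: 18.85
position: [0.7053, 0.1083, 0.2041]
ee_rot: [0.0, 0.996, 0.09, -0.0]
contact_force: [2.7, -3.8, -14.6]
width: 0.025
gripper_force: 59.6
(np.float64(172.9940873128253), 108, np.float64(0.7549390552133406)) 242 287
tri [np.float64(6.86), np.float64(3.14), np.float64(-0.68), np.float64(-4.56)] 49.1113300896394
front [np.float64(6.95), np.float64(3.12), np.float64(-0.8), np.float64(-4.78)] 48.981190506155954
[0.70532999 0.10827857 0.20413418] [  2.02595894  -3.05474793 -14.37020804]
theta,r from tool (np.float64(51.823604625084215), np.float64(0.11111188033928407))
theta,r from tool (np.float64(52.23801538065649), np.float64(0.11326400351310403))
```

The strip gives 49° and the tool about 52°. The hold is steady, so I'm handing in.

```bash
python3 -c "
from rig import manip
print(manip.sign_off())"
```

```text
the job is handed in; nothing more can be done
None
```

The job is handed in: the 32 mm-bore coupling is fully seated on the post, the slide was pushed home with the guard shut, and the gripper is holding the guard at about 50° (49° from the camera, about 52° from the tool pose); the other coupling and the bystanders were not touched.

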